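# Call the assembler and show the proud bolt and the key for it

## Robot

A 7-joint arm with a two-finger parallel gripper is mounted at the origin on the work surface. World frame = base frame: x ahead of the robot, y to its left, z up, the work surface at z = 0. Lengths are in m, angles in rad, forces in N, time in s.
With the tool pointing down it reaches from about 0.425 to 0.975 m from the base axis. Payload 16.7 kg.
Tool frame: the origin (TCP) lies at the very end of the fingers, on their centre line; the grasp point (between the pads) lies 19 mm behind it; z points along the fingers, y is the line along which they close (so a half turn about z gives the same grasp; the last joint's range is limited). The gripper opens to 85 mm and grips with 20 to 120 N. Pads are 22 mm wide; open, the fingers measure 114 mm over their backs; the gripper's body (76 mm by 85 mm) begins 54 mm behind the grasp point. The pads swing forward as they close: fully open they stand 13 mm farther back than shut.
Start: joints at [1.054, 0.426, 0.074, 1.606, -0.034, 1.111, -0.067], TCP at [0.243, -0.63, 0.231] pointing down, gripper open.
Joint ranges: [-2.85, 2.85], [-0.5, 2.14], [-1.23, 1.37], [0.21, 2.46], [-1.02, 4.16], [0.16, 2.05], [-2.73, 2.73]. Speed limits (rad/s): [1.89, 1.89, 2.39, 2.39, 3.01, 3.01, 3.01].

## Interface

Orientations are given as a 3x3 rotation matrix whose columns are the frame's x, y, z axes.
In Python, from rig import state, camera, camera_params, close_job gives the robot as it stands.
- The arm moves only by the tool drive_tool, never from a script. Its argument "steps" is a list of rows, each a list of 5 numbers: the shift along the tool's x, y, z in cm, then the turn about the tool's z in degrees, then the opening, from -1 (shut) to 1 (fully open). In form: [[tx, ty, tz, twist, jaw], ...]. A call has 1 to 10 rows; each row shifts and turns the commanded pose from where the row before left it, along the tool's axes as they then stand; what a row does not reach is not made up. A row lasts 1/12 s, in which the tool goes at most 41.7 mm and 7.16 degrees, less where a joint would pass 70% of its speed; a pose out of reach is approached as far as the arm can. A call with a gripper value outside its range is refused whole. The fingers move at their own pace and stop on an object; the grip force is fixed at half the most. Time passes only in rows, so rows that do not move let the fingers close. It gives the time, the measured TCP pose, the force, the opening and the grip force at its end, in the units of the state.
- state(): the state, without advancing time (a new reading comes with each control period).
- camera(name): name is "side" or "top" or "wrist"; returns the picture (480x640x3 uint8, blue, green, red); there is no depth.
- camera_params(name): a dict with "camera_matrix" (3x3 intrinsics, pixels), "extrinsics" (4x4, takes a point from world to camera coordinates). Camera axes: x right, y up, looking along -z (the intrinsics and any distortion apply to the point x, -y, -z); pixel columns grow to the right and rows downward; lengths in m; the calibration is good to about 2 mm. A picture is of the moment at which its call begins: read the wrist's pose just before it. camera_params takes no time and is no camera call; for the wrist camera it gives the pose at the moment of the call.
- close_job(): hands the job in; it is judged then, once.
The state is a dict: "time": time; "joint_pos": joint angles; "joint_velocities": joint speeds; "tau": joint torques, N m; "ee_pos": TCP position; "eef_rot": TCP orientation; "force": force on the tool from outside, world axes, zero at the start; "torque": the same for the moment, N m; "gripper_width": finger opening in m; "gripper_force": force on a finger pad.
Only numpy, scipy, OpenCV 4.12 (cv2) and the standard library are available. Lean on these libraries where they do the work, as an engineer would, in place of code of your own. Each camera call takes 0.05 s, during which the arm holds its last target. There are 200 camera calls.

## Task

One bolt in the stool seat on the jig has been left standing proud. Press the orange call button to bring the assembler over; then point at that bolt, fingertips about 2 cm straight above its head, for a good two seconds, and then in the same way at the middle of the red handle of the T-shaped hex key that is needed for it. Point at no other bolt or tool, leave the green button alone, and touch nothing but the call box.

Things in the scene. Friction and masses are not known exactly. Their poses are not given: they have to be found in the camera images.
- bolt_proud_head (a point): Centre of the top of the head of the one bolt left standing proud: flat round steel head 17 mm across and 3 mm thick on a 6 mm brass-coloured threaded shank, the head's top 25 mm above the wooden bearer. It is screwed fast and upright. Any of the six bolt places may hold it. z is up.
- seat: Slatted stool seat lying underside up in a plywood jig 262 x 330 mm, fixed to the bench: three slats across (along its y, 72 x 300 x 18 mm) and two bearers on top of them (along its x, 226 x 42 x 24 mm, at y = -85 and +85 mm). Origin under the centre of the jig; bearer tops 54 mm above the bench, slat tops 30 mm. Six bolts, three per bearer at x = -80, 0 and +80 mm.
- key_red_handle (a point): Middle of the top of the crossbar handle of the T-handle hex key with the RED handle: crossbar 76 mm long, 17 mm wide, 16 mm thick, steel shaft 155 mm long and 5 mm thick. It lies loose and flat on a 3 mm grey tool mat, beside a blue key and a screwdriver, in any order. The point's x points along the shaft, y along the crossbar, z up; it is 19 mm above the bench.
- key_blue_handle (a point): The same point of the other T-handle hex key, with the BLUE handle, same size, loose beside it.
- screwdriver_handle (a point): Middle of the top of the yellow handle (90 x 24 x 24 mm) of a screwdriver 180 mm long, loose on the same mat; x points along its shaft. 27 mm above the bench. Right of the mat a crate of turned legs 120 mm high runs along the bench edge (y below -0.57 m).
- key_red: The red-handled hex key, origin under the middle of the crossbar.
- key_blue: The blue-handled hex key, origin under the middle of the crossbar.
- screwdriver: The yellow screwdriver, origin under its handle, 12 mm from the handle's middle.
- call_button_top (a point): Centre of the top of the ORANGE call button, 32 mm across, on top of a low grey call box (85 x 135 x 45 mm, fixed). It is pressed straight down. Left of the box a stack of rails 120 mm high runs along the bench edge (y above 0.58 m); beyond it stands a tape measure 62 mm high.
- call_button (a joint): Travel of the orange call button: 0 up, 0.006 m fully down; fully down takes about 5 N and a spring brings it back.
- cancel_button (a joint): Travel of the smaller GREEN cancel button (24 mm across), 70 mm from the orange one on the same box: 0 up, 0.006 m down. Not to be pressed.
- tape_roll: Black roll of tape, 60 mm across, 18 mm high, lying loose on the slats between the bearers. Origin at the centre of its underside. Further off, along the far edge of the bench (x above 0.75 m), stand a cordless drill 195 mm high, a glue bottle 150 mm high, a mallet, hardware bins and a carton 100 mm high.
- bolt_1: A bolt driven home: the same 17 mm flat round steel head, its top 3 mm above the bearer. Origin on its axis at the top of the bearer; z is up.
- bolt_2: A bolt driven home: the same 17 mm flat round steel head, its top 3 mm above the bearer. Origin on its axis at the top of the bearer; z is up.
- bolt_3: A bolt driven home: the same 17 mm flat round steel head, its top 3 mm above the bearer. Origin on its axis at the top of the bearer; z is up.
- bolt_4: A bolt driven home: the same 17 mm flat round steel head, its top 3 mm above the bearer. Origin on its axis at the top of the bearer; z is up.
- bolt_5: A bolt driven home: the same 17 mm flat round steel head, its top 3 mm above the bearer. Origin on its axis at the top of the bearer; z is up.
- bolt_proud: The proud bolt: origin where its axis meets the top of the bearer.

How it is judged:
By the outcome, as a careful person would: the job done as asked, in the order asked, and still so for the second after the job is handed in, with the robot touching nothing.
It also fails if it takes over 50 s, if anything falls off the work surface, if the arm or the gripper's body presses on something with over 40 N, if the wrist force passes 120 N, or if a joint passes its speed limit or range.

## Working session

There is one attempt and no reset: what is moved stays moved. The work goes in short steps, Python scripts to look and compute and a tool call to move; the robot and the scene stay as the last step left them, time stands still between calls to the robot, and variables do not carry over. Pictures are saved under pics/ and viewed, at most 10 in all, crops included, and the job is handed in when it is done.

Besides the shell and the picture viewer there is one more tool, called after ">>>" as a command line: name --pt "numbers of a row" for each row, then --argument value for the rest. drive_tool: Moves the arm, as the interface text tells. Its arguments: {"type":"object","properties":{"steps":{"type":"array"}},"required":["steps"]}

```bash
mkdir -p pics; cat > h.py <<'E'
import numpy as np, cv2
from rig import state, camera, camera_params
def ray(name,u,v,z,p=None):
    p=p or camera_params(name); K=np.array(p["camera_matrix"]);E=np.array(p["extrinsics"])
    d=np.linalg.inv(K)@[u,v,1]; d=np.array([d[0],-d[1],-d[2]])
    R=E[:3,:3];c=-R.T@E[:3,3];d=R.T@d
    return c+d*(z-c[2])/d[2]
def proj(name,P):
    p=camera_params(name);K=np.array(p["camera_matrix"]);E=np.array(p["extrinsics"])
    q=E[:3,:3]@P+E[:3,3];q=K@[q[0],-q[1],-q[2]];return q[:2]/q[2]
E
python3 - <<'E'
from h import *
s=state();print(s['time'],s['ee_pos'],np.round(s['eef_rot'],3),s['gripper_width'])
for n in("top","side"):
    p=camera_params(n);print({k:np.round(v,3).tolist() if not isinstance(v,str) else v for k,v in p.items()})
    cv2.imwrite(f"pics/{n}0.png",camera(n))
E
```

```text
0.0 [ 0.2425292  -0.62950653  0.23062606] [[ 0.933  0.36  -0.001]
 [ 0.36  -0.933  0.001]
 [-0.    -0.001 -1.   ]] 0.08537763438109022
{'camera_matrix': [[438.113, 0.0, 323.918], [0.0, 438.113, 235.149], [0.0, 0.0, 1.0]], 'extrinsics': [[0.026, -0.999, 0.022, 0.021], [0.991, 0.029, 0.131, -0.54], [-0.132, 0.018, 0.991, -0.82], [0.0, 0.0, 0.0, 1.0]]}
{'camera_matrix': [[602.987, 0.0, 319.166], [0.0, 602.987, 239.641], [0.0, 0.0, 1.0]], 'extrinsics': [[-0.923, -0.385, 0.006, 0.498], [0.286, -0.674, 0.682, -0.171], [-0.258, 0.631, 0.732, -1.149], [0.0, 0.0, 0.0, 1.0]]}
```

View pics/top0.png

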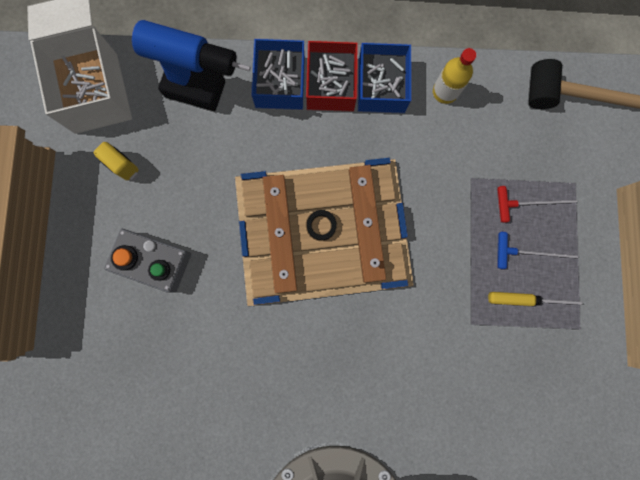

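View pics/side0.png

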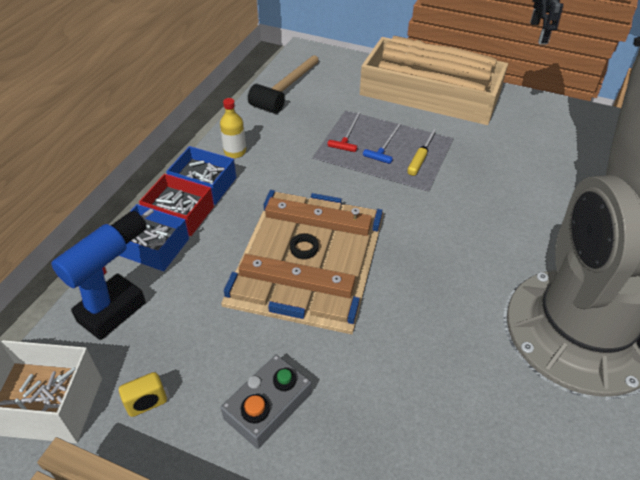

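The proud bolt looks like the near one on the right-hand (−y) bearer: top (375,263), side (358,212). I'll enlarge that area and compute the positions.

```bash
python3 - <<'E'
from h import *
a=cv2.imread("pics/top0.png")[160:300,235:415];b=cv2.imread("pics/side0.png")[190:330,220:400]
cv2.imwrite("pics/c.png",np.vstack([cv2.resize(x,(540,300*7//5-120),interpolation=2) if 0 else cv2.resize(x,None,fx=2.1,fy=2.1,interpolation=2) for x in(a,b)]))
a=cv2.imread("pics/top0.png")
R=lambda n,u,v,z:print(n,u,v,z,np.round(ray(n,u,v,z),4))
for u,v in((275,191),(279,232),(284,274),(362,181),(368,223)):R("top",u,v,.057)
R("top",375,263,.079);R("top",375,263,.057);R("side",358,212,.079);R("side",358,212,.057)
for z in(.045,.055,.065):R("top",122,257,z);R("side",255,405,z)
R("top",158,270,.055)
R("top",504,204,.019);R("side",342,144,.019)
R("top",503,251,.019);R("top",512,299,.027)
E
```

```text
top 275 191 0.057 [0.6189 0.1325 0.057 ]
top 279 232 0.057 [0.5396 0.1216 0.057 ]
top 284 274 0.057 [0.4604 0.1091 0.057 ]
top 362 181 0.057 [ 0.644  -0.0348  0.057 ]
top 368 223 0.057 [ 0.562  -0.0475  0.057 ]
top 375 263 0.079 [ 0.4842 -0.0587  0.079 ]
top 375 263 0.057 [ 0.4858 -0.0618  0.057 ]
side 358 212 0.079 [ 0.4769 -0.0571  0.079 ]
side 358 212 0.057 [ 0.4836 -0.0786  0.057 ]
top 122 257 0.045 [0.4846 0.4179 0.045 ]
side 255 405 0.045 [0.4869 0.4007 0.045 ]
top 122 257 0.055 [0.4839 0.4135 0.055 ]
side 255 405 0.055 [0.4839 0.4052 0.055 ]
top 122 257 0.065 [0.4832 0.4092 0.065 ]
side 255 405 0.065 [0.4809 0.4096 0.065 ]
top 158 270 0.055 [0.4615 0.3448 0.055 ]
top 504 204 0.019 [ 0.6155 -0.3277  0.019 ]
side 342 144 0.019 [ 0.6151 -0.3274  0.019 ]
top 503 251 0.019 [ 0.5197 -0.323   0.019 ]
top 512 299 0.027 [ 0.4252 -0.3347  0.027 ]
```

View pics/c.png

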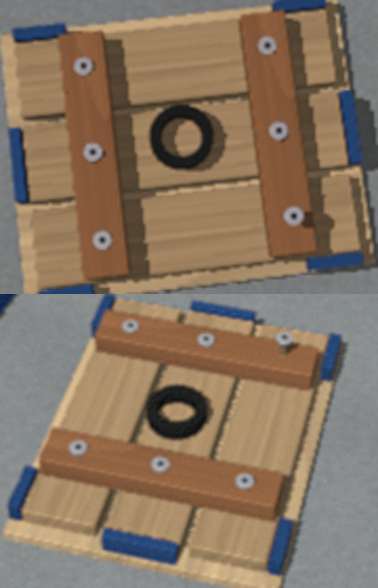

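The enlarged crop confirms it: only the near bolt on the −y bearer, top (374.5,263), side (356,211), shows a shank and a long shadow. The two views agree on these positions:

| Point | x (m) | y (m) | z (m) |
|---|---|---|---|
| Proud bolt head | 0.482 | −0.059 | 0.079 |
| Orange button | 0.482 | 0.409 | ~0.064 |
| Red handle | 0.615 | −0.328 | 0.019 |

I'll shut the gripper, square the tool to the world axes and set off.

>>> drive_tool --pt "0 0 0 7 -1" --pt "0 0 0 7 -1" --pt "0 0 0 7 -1" --pt "3.5 -3 0 0 -1" --pt "3.5 -3 0 0 -1" --pt "3.5 -3 0 0 -1" --pt "3.5 -3 0 0 -1" --pt "3.5 -3 0 0 -1" --pt "3.5 -3 0 0 -1" --pt "3.5 -3 0 0 -1"

```text
time: 0.93
ee_pos: [0.465, -0.4381, 0.2312]
eef_rot: [[1.0, 0.001, -0.0], [0.001, -1.0, 0.0], [-0.0, -0.0, -1.0]]
force: [1.0, -0.6, 0.2]
gripper_width: 0.0
gripper_force: 0.0
```

>>> drive_tool --pt "0 -4 0 0 -1" --pt "0 -4 0 0 -1" --pt "0 -4 0 0 -1" --pt "0 -4 0 0 -1" --pt "0 -4 0 0 -1" --pt "0 -4 0 0 -1" --pt "0 -4 0 0 -1" --pt "0 -4 0 0 -1" --pt "0 -4 0 0 -1" --pt "0 -4 0 0 -1"

```text
time: 1.77
ee_pos: [0.4628, -0.0379, 0.2314]
eef_rot: [[1.0, 0.001, 0.0], [0.001, -1.0, -0.0], [0.0, 0.0, -1.0]]
force: [1.7, -0.2, 0.3]
gripper_width: 0.0001
gripper_force: 0.0
```

>>> drive_tool --pt "0 -4 0 0 -1" --pt "0 -4 0 0 -1" --pt "0 -4 0 0 -1" --pt "0 -4 0 0 -1" --pt "0 -4 0 0 -1" --pt "0 -4 0 0 -1" --pt "0 -4 0 0 -1" --pt "0 -4 0 0 -1" --pt "0 -4 0 0 -1" --pt "0 0 0 0 -1"

```text
time: 2.6
ee_pos: [0.4609, 0.328, 0.2312]
eef_rot: [[1.0, 0.008, -0.001], [0.008, -1.0, 0.004], [-0.001, -0.004, -1.0]]
force: [-1.9, -1.2, -0.4]
gripper_width: 0.0
gripper_force: 0.0
```

>>> drive_tool --pt "0.7 -2.7 0 0 -1" --pt "0.7 -2.7 0 0 -1" --pt "0.7 -2.7 0 0 -1" --pt "0 0 3 0 -1" --pt "0 0 3 0 -1" --pt "0 0 3 0 -1" --pt "0 0 2 0 -1" --pt "0 0 0 0 -1"

```text
time: 3.27
ee_pos: [0.482, 0.3993, 0.1168]
eef_rot: [[1.0, 0.001, -0.005], [0.001, -1.0, -0.004], [-0.005, 0.004, -1.0]]
force: [-0.3, -0.5, -0.3]
gripper_width: 0.0001
gripper_force: 0.0
```

```bash
python3 - <<'E'
from h import *
s=state();print(s['time'],s['ee_pos'],s['force'])
p=camera_params("wrist");w=camera("wrist");sd=camera("side")
print(proj("wrist",s['ee_pos']),proj("side",s['ee_pos']))
o=(.482,.409)
for z in(.045,.055,.065):print(z,proj("wrist",np.array([*o,z])))
np.savez("w1.npz",K=p["camera_matrix"],E=p["extrinsics"])
c=cv2.resize(sd[330:450,180:340],(640,480))
cv2.imwrite("pics/w1.png",cv2.resize(np.hstack([w,c]),(800,300)))
E
```

```text
3.2667 [0.48198753 0.3993456  0.11676831] [-0.25284921 -0.47886896 -0.27340112]
[322.88783865 315.39678987] [254.96821014 383.15088009]
0.045 [303.27783228 252.90556552]
0.055 [302.7978533  259.32268344]
0.065 [302.27528949 266.30914276]
```

View pics/w1.png

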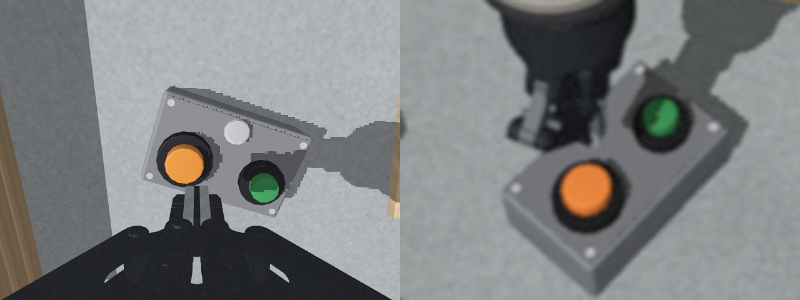

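Wrist view: the orange button is centred at about (294,264) in full-frame pixels, up and to the left of the shut fingertips. The green one is at about (422,300), clear to the right.

```bash
python3 - <<'E'
from h import *
print(state()['ee_pos'])
for z in(.058,.064):print(ray("wrist",294,264,z),ray("wrist",422,300,z))
E
```

```text
[0.48364912 0.40119894 0.12131998]
[0.48048222 0.41362268 0.058     ] [0.45932606 0.34363082 0.058     ]
[0.4828764  0.41330602 0.064     ] [0.46233623 0.34535208 0.064     ]
```

>>> drive_tool --pt "0 -1 0 0 -1" --pt "0 0 1.7 0 -1" --pt "0 0 1.7 0 -1" --pt "0 0 1.2 0 -1" --pt "0 0 0 0 -1" --pt "0 0 0 0 -1"

```text
time: 3.87
ee_pos: [0.484, 0.4118, 0.076]
eef_rot: [[1.0, 0.001, 0.0], [0.001, -1.0, 0.0], [0.0, -0.0, -1.0]]
force: [-0.1, 0.1, 0.7]
gripper_width: -0.0004
gripper_force: 0.0
```

>>> drive_tool --pt "0 0 0.3 0 -1" --pt "0 0 0.3 0 -1" --pt "0 0 0.2 0 -1" --pt "0 0 0.2 0 -1" --pt "0 0 0 0 -1" --pt "0 0 0 0 -1"

```text
time: 4.37
ee_pos: [0.4841, 0.4115, 0.0656]
eef_rot: [[1.0, 0.001, 0.0], [0.001, -1.0, 0.0], [0.0, -0.0, -1.0]]
force: [0.8, -0.2, 2.2]
gripper_width: -0.0002
gripper_force: 1.2
```

>>> drive_tool --pt "0 0 0.2 0 -1" --pt "0 0 0 0 -1" --pt "0 0 0 0 -1"

```text
time: 4.62
ee_pos: [0.4841, 0.4114, 0.0635]
eef_rot: [[1.0, 0.001, 0.0], [0.001, -1.0, 0.0], [0.0, -0.0, -1.0]]
force: [1.3, 0.6, 3.0]
gripper_width: 0.0001
gripper_force: 1.9
```

>>> drive_tool --pt "0 0 0.2 0 -1" --pt "0 0 0 0 -1" --pt "0 0 0 0 -1"

```text
time: 4.87
ee_pos: [0.484, 0.4114, 0.0616]
eef_rot: [[1.0, 0.001, 0.0], [0.001, -1.0, 0.0], [0.0, -0.0, -1.0]]
force: [0.5, 0.4, 7.0]
gripper_width: 0.0001
gripper_force: 3.5
```

>>> drive_tool --pt "0 0 0.1 0 -1" --pt "0 0 0 0 -1" --pt "0 0 0 0 -1"

```text
time: 5.12
ee_pos: [0.4842, 0.4115, 0.0614]
eef_rot: [[1.0, 0.001, 0.001], [0.001, -1.0, 0.0], [0.001, -0.0, -1.0]]
force: [-2.4, -4.8, 19.8]
gripper_width: -0.0001
gripper_force: 9.5
```

The force jumped to 20 N and the travel stopped, so the button is fully down. Now up and over to the bolt.

>>> drive_tool --pt "0 0 -1 0 -1" --pt "0 0 -3 0 -1" --pt "0 0 -4 0 -1" --pt "0 0 -4 0 -1" --pt "0 4 0 0 -1" --pt "0 4 0 0 -1" --pt "0 4 0 0 -1" --pt "0 4 0 0 -1" --pt "0 4 0 0 -1" --pt "0 4 0 0 -1"

```text
time: 5.95
ee_pos: [0.4834, 0.1693, 0.1802]
eef_rot: [[1.0, 0.001, -0.001], [0.001, -1.0, -0.0], [-0.001, 0.0, -1.0]]
force: [2.2, 1.0, -0.2]
gripper_width: -0.0003
gripper_force: 0.0
```

>>> drive_tool --pt "0 4 0 0 -1" --pt "0 4 0 0 -1" --pt "0 4 0 0 -1" --pt "0 4 0 0 -1" --pt "0 4 0 0 -1" --pt "0 3 0 0 -1" --pt "0 0 2 0 -1" --pt "0 0 1 0 -1" --pt "0 0 0 0 -1" --pt "0 0 0 0 -1"

```text
time: 6.78
ee_pos: [0.4839, -0.0575, 0.1499]
eef_rot: [[1.0, 0.003, -0.002], [0.003, -1.0, 0.001], [-0.002, -0.001, -1.0]]
force: [0.8, -1.2, 1.0]
gripper_width: 0.0002
gripper_force: 0.0
```

```bash
python3 - <<'E'
from h import *
s=state();print(s['time'],s['ee_pos'],s['force'])
w=camera("wrist");sd=camera("side")
print(proj("wrist",s['ee_pos']),[proj("wrist",np.array([.482,-.059,z])) for z in(.057,.079)])
c=cv2.resize(sd[160:280,280:440],(640,480),interpolation=2)
cv2.imwrite("pics/w2.png",cv2.resize(np.hstack([w,c]),(800,300)))
E
```

```text
6.7833 [ 0.48390563 -0.05752094  0.14990383] [ 0.81227378 -1.20145379  0.96764016]
[318.24333214 317.97164799] [array([319.5265916 , 244.68185147]), array([319.9414917 , 257.66382303])]
```

View pics/w2.png

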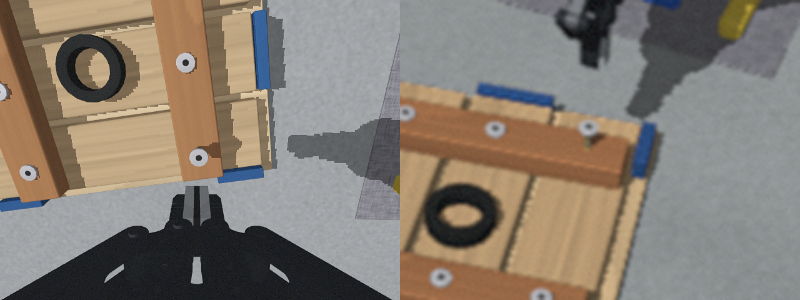

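Wrist view: the proud head is at about (318,252), with its shank shadow beside it. In the side view it is at (355.2,210.8).

```bash
python3 - <<'E'
from h import *
print(state()['ee_pos'],ray("wrist",318,252,.079),ray("side",355.2,210.8,.079),ray("top",374.5,262.9,.079))
E
```

```text
[ 0.48470322 -0.05756197  0.15078349] [ 0.48532409 -0.05790918  0.079     ] [ 0.48349669 -0.05812922  0.079     ] [ 0.48436245 -0.05782032  0.079     ]
```

All three views agree on (0.484,−0.058), and the tool is already over it. I'll descend to z≈0.099 and hold.

>>> drive_tool --pt "0 0 2 0 -1" --pt "0 0 2 0 -1" --pt "0 0 0.9 0 -1" --pt "0 0 0.2 0 -1" --pt "0 0 0 0 -1" --pt "0 0 0 0 -1" --pt "0 0 0 0 -1" --pt "0 0 0 0 -1" --pt "0 0 0 0 -1" --pt "0 0 0 0 -1"

```text
time: 7.72
ee_pos: [0.4846, -0.0588, 0.0997]
eef_rot: [[1.0, 0.001, 0.001], [0.001, -1.0, -0.0], [0.001, 0.0, -1.0]]
force: [0.9, 0.5, 0.4]
gripper_width: -0.0004
gripper_force: 0.0
```

>>> drive_tool --pt "0 0 0 0 -1" --pt "0 0 0 0 -1" --pt "0 0 0 0 -1" --pt "0 0 0 0 -1" --pt "0 0 0 0 -1" --pt "0 0 0 0 -1" --pt "0 0 0 0 -1" --pt "0 0 0 0 -1" --pt "0 0 0 0 -1" --pt "0 0 0 0 -1"

```text
time: 8.55
ee_pos: [0.4844, -0.0587, 0.0993]
eef_rot: [[1.0, 0.001, -0.0], [0.001, -1.0, 0.0], [-0.0, -0.0, -1.0]]
force: [0.3, -0.2, 0.6]
gripper_width: 0.0
gripper_force: 0.0
```

>>> drive_tool --pt "0 0 0 0 -1" --pt "0 0 0 0 -1" --pt "0 0 0 0 -1" --pt "0 0 0 0 -1" --pt "0 0 0 0 -1" --pt "0 0 0 0 -1" --pt "0 0 0 0 -1" --pt "0 0 0 0 -1" --pt "0 0 0 0 -1" --pt "0 0 0 0 -1"

```text
time: 9.38
ee_pos: [0.4844, -0.0587, 0.0993]
eef_rot: [[1.0, 0.001, 0.0], [0.001, -1.0, 0.0], [0.0, -0.0, -1.0]]
force: [0.3, 0.3, 0.3]
gripper_width: 0.0
gripper_force: 0.0
```

>>> drive_tool --pt "0 0 0 0 -1" --pt "0 0 0 0 -1" --pt "0 0 0 0 -1" --pt "0 0 0 0 -1"

```text
time: 9.72
ee_pos: [0.4844, -0.0587, 0.0994]
eef_rot: [[1.0, 0.001, 0.0], [0.001, -1.0, 0.0], [0.0, -0.0, -1.0]]
force: [0.5, -1.0, -0.8]
gripper_width: -0.0002
gripper_force: 0.0
```

>>> drive_tool --pt "0 0 0 0 -1" --pt "0 0 0 0 -1" --pt "0 0 0 0 -1" --pt "0 0 0 0 -1" --pt "0 0 -3 0 -1" --pt "0 0 -4 0 -1"

```text
time: 10.22
ee_pos: [0.4824, -0.0585, 0.1677]
eef_rot: [[1.0, 0.002, -0.006], [0.002, -1.0, 0.001], [-0.006, -0.001, -1.0]]
force: [0.8, 0.1, 1.1]
gripper_width: -0.0001
gripper_force: 0.0
```

>>> drive_tool --pt "1.5 3 0 0 -1" --pt "1.5 3 0 0 -1" --pt "1.5 3 0 0 -1" --pt "1.5 3 0 0 -1" --pt "1.5 3 0 0 -1" --pt "1.5 3 0 0 -1" --pt "1.5 3 0 0 -1" --pt "1.5 3 0 0 -1" --pt "1 3 0 0 -1" --pt "0 0 0 0 -1"

```text
time: 11.05
ee_pos: [0.6148, -0.3352, 0.1685]
eef_rot: [[1.0, -0.004, -0.0], [-0.004, -1.0, -0.002], [-0.0, 0.002, -1.0]]
force: [-2.3, 0.2, 0.4]
gripper_width: -0.0001
gripper_force: 0.0
```

>>> drive_tool --pt "0 0 3 0 -1" --pt "0 0 3 0 -1" --pt "0 0 1 0 -1" --pt "0 0 0 0 -1" --pt "0 0 0 0 -1"

```text
time: 11.47
ee_pos: [0.6149, -0.3284, 0.0997]
eef_rot: [[1.0, 0.001, -0.0], [0.001, -1.0, 0.0], [-0.0, -0.0, -1.0]]
force: [-0.2, -0.7, 0.7]
gripper_width: -0.0001
gripper_force: 0.0
```

```bash
python3 - <<'E'
from h import *
s=state();print(s['time'],s['ee_pos'],s['force'])
w=camera("wrist");sd=camera("side")
print(proj("wrist",s['ee_pos']),proj("wrist",np.array([.615,-.328,.019])))
c=cv2.resize(sd[90:210,290:450],(640,480),interpolation=2)
cv2.imwrite("pics/w3.png",cv2.resize(np.hstack([w,c]),(800,300)))
E
```

```text
11.4667 [ 0.61485319 -0.32844506  0.09969281] [-0.24307836 -0.66173279  0.69176697]
[317.23953853 317.31295258] [315.56682751 248.21585697]
```

View pics/w3.png

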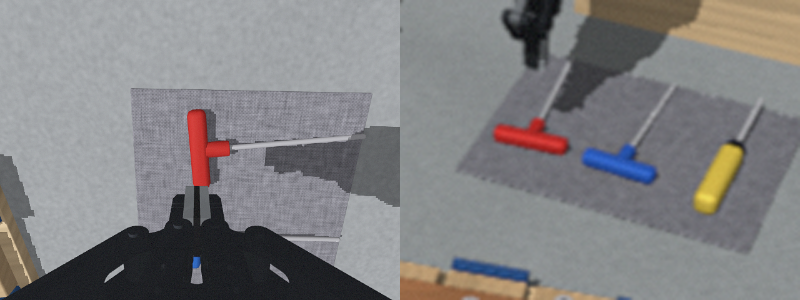

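Wrist view: the red crossbar runs down from (314,176), with its neck at row ~239, which puts its middle at about (318,239). In the side view its middle is at about (342.4,144.5).

```bash
python3 - <<'E'
from h import *
print(state()['ee_pos'],ray("wrist",318,239,.019),ray("wrist",314,176,.017),ray("side",342.4,144.5,.019),ray("top",504,204,.019))
E
```

```text
[ 0.6157032  -0.3288769   0.10120518] [ 0.62057595 -0.32937816  0.019     ] [ 0.65630239 -0.32706709  0.017     ] [ 0.61342612 -0.32597436  0.019     ] [ 0.61548324 -0.32770352  0.019     ]
```

Target (0.617,−0.328), z≈0.039.

>>> drive_tool --pt "0.1 0 2 0 -1" --pt "0 0 2 0 -1" --pt "0 0 1.5 0 -1" --pt "0 0 0.6 0 -1" --pt "0 0 0 0 -1" --pt "0 0 0 0 -1" --pt "0 0 0 0 -1" --pt "0 0 0 0 -1" --pt "0 0 0 0 -1" --pt "0 0 0 0 -1"

```text
time: 12.4
ee_pos: [0.616, -0.3287, 0.039]
eef_rot: [[1.0, 0.001, 0.001], [0.001, -1.0, -0.0], [0.001, 0.0, -1.0]]
force: [0.5, 0.1, 0.0]
gripper_width: -0.0
gripper_force: 0.0
```

>>> drive_tool --pt "0 0 0 0 -1" --pt "0 0 0 0 -1" --pt "0 0 0 0 -1" --pt "0 0 0 0 -1" --pt "0 0 0 0 -1" --pt "0 0 0 0 -1" --pt "0 0 0 0 -1" --pt "0 0 0 0 -1" --pt "0 0 0 0 -1" --pt "0 0 0 0 -1"

```text
time: 13.23
ee_pos: [0.6158, -0.3285, 0.0383]
eef_rot: [[1.0, 0.001, -0.0], [0.001, -1.0, 0.0], [-0.0, -0.0, -1.0]]
force: [0.3, 0.4, 0.3]
gripper_width: 0.0001
gripper_force: 0.0
```

>>> drive_tool --pt "0 0 0 0 -1" --pt "0 0 0 0 -1" --pt "0 0 0 0 -1" --pt "0 0 0 0 -1" --pt "0 0 0 0 -1" --pt "0 0 0 0 -1" --pt "0 0 0 0 -1" --pt "0 0 0 0 -1" --pt "0 0 0 0 -1" --pt "0 0 0 0 -1"

```text
time: 14.07
ee_pos: [0.6158, -0.3285, 0.0383]
eef_rot: [[1.0, 0.001, 0.0], [0.001, -1.0, 0.0], [0.0, -0.0, -1.0]]
force: [-0.0, 0.0, 0.2]
gripper_width: -0.0
gripper_force: 0.0
```

>>> drive_tool --pt "0 0 0 0 -1" --pt "0 0 0 0 -1" --pt "0 0 0 0 -1" --pt "0 0 0 0 -1" --pt "0 0 0 0 -1" --pt "0 0 0 0 -1"

```text
time: 14.57
ee_pos: [0.6158, -0.3285, 0.0383]
eef_rot: [[1.0, 0.001, 0.0], [0.001, -1.0, 0.0], [0.0, -0.0, -1.0]]
force: [0.4, -0.2, -0.1]
gripper_width: 0.0
gripper_force: 0.0
```

Held for over two seconds with no contact. I'll retreat upward and hand in.

>>> drive_tool --pt "0 0 -3 0 -1" --pt "0 0 -4 0 -1" --pt "0 0 -4 0 -1" --pt "0 0 -3 0 -1" --pt "0 0 0 0 -1" --pt "0 0 0 0 -1" --pt "0 0 0 0 -1"

```text
time: 15.15
ee_pos: [0.6155, -0.3285, 0.178]
eef_rot: [[1.0, 0.001, -0.0], [0.001, -1.0, 0.0], [-0.0, -0.0, -1.0]]
force: [-0.7, 0.0, -0.3]
gripper_width: 0.0002
gripper_force: 0.0
```

```bash
python3 -c "
from rig import *
s=state();print(s['time'],s['ee_pos']);print(close_job())"
```

```text
15.15 [ 0.61546295 -0.32845197  0.17800578]
the job is handed in; nothing more can be done
None
```

I pressed the orange call button fully down, pointed for over two seconds each about 2 cm above the proud bolt and then the red key's handle, and handed the job in at 15 s; the only contact force I read was at the button, and no verdict came back.

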